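# Press a notebook and pin the screw

## Task

Push the repaired notebook into the bench press until its spine lies square against the back stop, then wind the crank clockwise (seen from above) until the pressing plate bears on the cover and the crank arm points straight away from the locking pin, so that the nut's cross hole faces the pin: the hole comes round once too early, with the plate still clear of the book. Push the pin fully home through its guide into the hole, then slide the keeper fully across behind the pin's head. Do not displace the loose things lying round the press.

Things in the scene. Friction and masses are not known exactly. Their poses are not given: they have to be found in the camera images.
- press: fixed grey bench press. Origin on the table under the screw axis; x points along the notebook's way in, y to its left, z up ('press x, y, z' below, mm). Bed 8 thick, x -150 to 55, y +-85. Two columns, 18 diameter, at x 0, y +-68. Bridge beam: x +-18, y -102 to 84, top z 82; on it, on the screw axis, the round nut, 48 diameter, z 82 to 114.
- back_stop (a point): middle of the front face of the back stop, press x 38, y 0, z 19; stop 100 wide, top z 30.
- guide_mouth (a point): outer mouth of the pin guide, press x 0, y -62, z 99. Guide block x +-13, y -62 to -32, top z 112, with a 10.4 mm channel along y. Outside it the keeper's track crosses on the beam: x -72 to 24, y -88 to -66, top z 88.
- crank (a joint): turn of nut and crank, rad, growing clockwise seen from above; arm along press +y at 0, 6.28, 12.57. Lowers the plate 6 mm a turn: it meets the notebook at about 11.8 and bears firmly at 12.57, the locking position, where the cross hole faces the pin (pin's taper needs it within 0.15). Stop at 13.1. Starts 0.6 to 5.0. About 1.5 N at the handle; stays where left.
- crank_handle (a point): middle of the black upright crank handle, 14 diameter, 45 from the screw axis; stands from the arm's top at z 122 (small collar to z 124) to z 163 above the table, this point at z 144. The arm sweeps at z 114 to 122. The handle does not turn in the arm; it can be pushed round from behind.
- cross_hole (a point): mouth of the single cross hole in the nut's rim, 12 wide, 14 high, 15 deep, at z 99, 24 from the screw axis, opposite the crank arm.
- plate: aluminium pressing plate, 70 (x) by 84 (y) by 10, under the bridge; origin at the centre of its underside. Moved only by the crank: underside at z 43 at crank 0, 31 at two turns. Stiffly sprung (gives up to 3 mm), so crank and plate stay where they are left.
- pin_head (a point): centre of the locking pin's head. Loose steel pin lying along press y in the guide at z 99: shank 9 diameter, 52 long, tapered nose to +y; head 20 diameter, 8 thick (its outer face is 4 from this point). Starts pulled out, this point near press y -86; home, the head meets the guide and this point is at y -66. Slides easily; push its outer face along +y.
- keeper (a joint): travel of the keeper gate along press +x, m: 0 open, 0.045 fully across behind the pin's head (end stop). Starts 0 to 0.008. Takes about 1.5 N; stays where left. Passes behind the head only when the pin is home.
- keeper_thumb (a point): centre of the push face (looks to press -x) of the keeper's upright thumb block, 18 wide, z 84 to 118; this point at z 104. At keeper 0 it stands at press x -65, y -79, and at 0.045 at x -20.
- notebook: notebook in brown board covers, 140 (x) by 90 (y) by 24, loose, about 0.3 kg; origin at the centre of its underside, x towards its spine. Lies on the bed (underside z 8), spine already under or just before the plate.
- notebook_center (a point): middle of the notebook, half-way up (z 20).
- notebook_spine (a point): middle of the notebook's spine face, 70 from the centre along the notebook's x; at press x 38 when home.
- weight_0: black covered paper weight with knob, 46 by 76 by 49, loose, left of the bed; leave it.
- tape_roll_0: roll of pale tape, 74 diameter, 19 high, loose, right of the press; leave it.
- bone_folder: bone folder, 149 by 23 by 8, loose, right of the bed; leave it.
- bulldog_0: black bulldog clip, 45 by 20 by 32, loose, left of the press; leave it.

How it is judged:
By the outcome, as a careful person would: the job done as asked, in the order asked, and still so for the second after the job is handed in, with the robot touching nothing.
It also fails if it takes over 72 s, if anything falls off the work surface, if the arm or the gripper's body presses on something with over 40 N, if the wrist force passes 120 N, or if a joint passes its speed limit or range.

## Robot

A 6-joint arm with a two-finger parallel gripper is mounted at the origin on the work surface; the furniture and walls round the work are solid. World frame = base frame: x ahead of the robot, y to its left, z up, the work surface at z = 0. Lengths are in mm, angles in degrees, forces in N, time in s.
With the tool pointing down it reaches from about 250 to 725 mm from the base axis. Payload 4 kg.
Tool frame: the origin (TCP) lies on the mounting face of the last link; the fingertips stand 173 mm ahead of it and the grasp point (between the pads) lies 155 mm ahead of it; z points along the fingers, y is the direction in which the jaws open and shut (so a half turn about z gives the same grasp; the last joint's range is limited). The gripper opens to 85 mm and grips with 20 to 120 N. Pads are 22 mm wide; open, the fingers measure 114 mm over their backs; the gripper's body (76 mm by 85 mm) begins 54 mm behind the grasp point. The pads swing forward as they close: fully open they stand 13 mm farther back than shut.
Start: joints at [-63.083, 13.785, 0.286, 76.501, 0, 90], TCP at [226.352, -445.83, 404.706] pointing down, gripper open.
Joint ranges: [-155.79, 155.79], [-60.16, 107.12], [-62.33, 73.08], [-114, 123.19], [-81.49, 82.49], [-180, 180]. Speed limits (degrees/s): [159.86, 159.86, 180, 180, 180, 180].

## Interface

Orientations are given as a 3x3 rotation matrix whose columns are the frame's x, y, z axes.
In Python, from plant import arm, grip, solve_ik, eyes, sign_off gives the robot as it stands. The module is installed in compiled form; this text tells all that it offers. Calls block until the motion is done:
- arm.move_pose(position, orientation): joint-space move of the TCP to a pose.
- arm.move_l(position, speed=150, frame=None, stop_force=None): straight line of the TCP; frame=None keeps the orientation; speed is the mean speed in mm/s. With stop_force (N) it stops when the force on the tool has changed by that much, and returns True; else False.
- arm.move_j(angles): joint-space move.
- grip(opening, squeeze=None): opening from 0.0 (shut) to 1.0 (fully open); squeeze is the grip in N (None keeps the last); returns when the fingers have stopped.
- arm.dwell(seconds).
- solve_ik(position, orientation): joint angles nearest the present ones, or None.
- arm.state(): the state.
- eyes.grab_frame(name): name is "scene" or "top" or "wrist"; returns a dict with "image" (480x640x3 uint8, red, green, blue), "range_z" (480x640 float32, mm along the optical axis (not along the pixel's ray), 0 where there is no reading), "mtx" (3x3 intrinsics, pixels), "rvec" (rotation vector, rad) and "tvec" (3), from world to camera coordinates, as OpenCV has them. Camera axes: x right, y down, z forward; pixel columns grow to the right and rows downward; lengths in mm; the calibration is good to about 2 mm. A picture is of the moment at which its call begins.
A pose or a line that the arm cannot do raises arm.Unreachable and nothing moves.
- sign_off(): hands the job in, once; it reports no verdict.
The state is a dict: "time": time; "joints": joint angles; "qvel": joint speeds; "effort": joint torques, N m; "tcp_pos": TCP position; "orientation": TCP orientation; "ft_force": force on the tool from outside, world axes, zero at the start; "ft_torque": the same for the moment, N m; "gripper_width": opening from 0.0 (shut) to 1.0 (fully open).
Only numpy, scipy, OpenCV 4.12 (cv2) and the standard library are available. Lean on these libraries where they do the work, as an engineer would, in place of code of your own. Each camera call takes 0.05 s, during which the arm holds its last target.

## Working session

There is one attempt and no reset: what is moved stays moved. The work goes in short steps, each a Python script; the robot and the scene stay as the last script left them, time stands still between calls to the robot, and variables do not carry over. Pictures are saved under pics/ and viewed, and the job is handed in when it is done.

```bash
mkdir -p pics; ls
python3 - <<'E'
from plant import arm, grip, solve_ik, eyes
import cv2, numpy as np
for n in ["scene","top","wrist"]:
    f=eyes.grab_frame(n)
    cv2.imwrite(f"pics/a_{n}.png",f["image"][:,:,::-1])
    np.savez(f"pics/a_{n}.npz",**f)
    R=cv2.Rodrigues(f["rvec"])[0]; print(n,(-R.T@np.ravel(f["tvec"])).round(),R[2].round(2),f["mtx"][0,0])
s=arm.state();print(s["time"],s["orientation"],s["ft_force"])
E
```

```text
pics
scene [149. 380. 725.] [ 0.47 -0.51 -0.71] 495.6799088406182
top [364. -47. 987.] [ 0.2  -0.01 -0.98] 462.68690208193215
wrist [ 288. -415.  372.] [-0.25 -0.12 -0.96] 363.18906626061175
0.15 [[ 8.91671121e-01  4.52683179e-01 -7.43119549e-04]
 [ 4.52683788e-01 -8.91669970e-01  1.43252349e-03]
 [-1.41380969e-05 -1.61373800e-03 -9.99998698e-01]] [-0.07951429 -0.3394167   0.6109226 ]
```

View pics/a_scene.png

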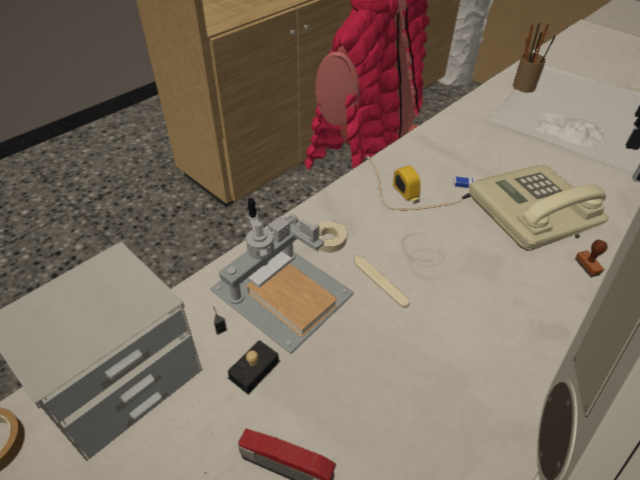

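View pics/a_top.png

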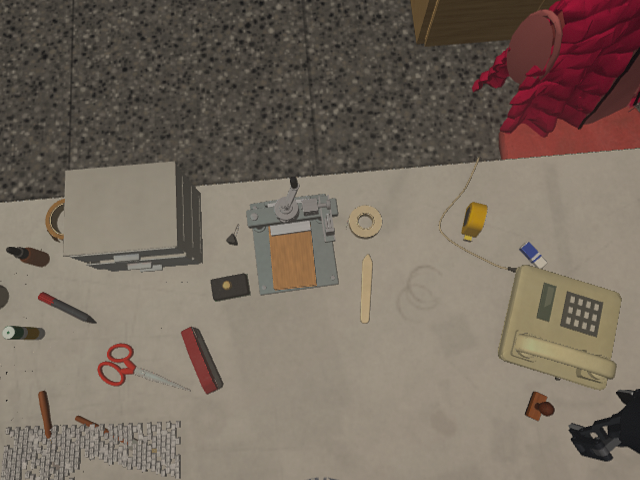

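View pics/a_wrist.png

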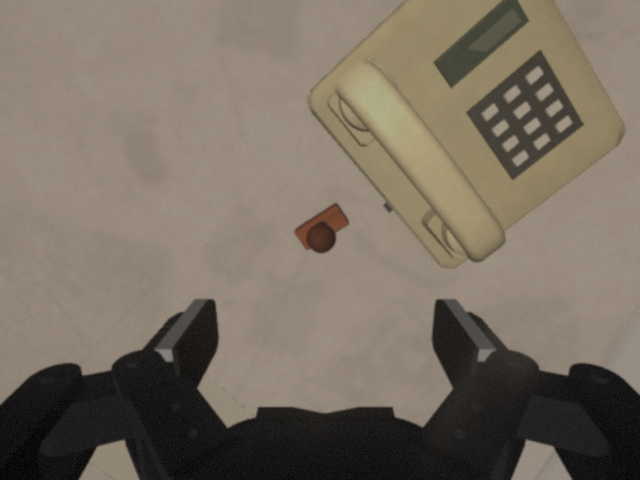

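```bash
cat > h.py <<'E'
import cv2, numpy as np
def load(n):
    return dict(np.load(f"pics/{n}.npz"))
def ray(f,u,v):
    R=cv2.Rodrigues(f["rvec"])[0]; t=np.ravel(f["tvec"]); C=-R.T@t
    d=R.T@np.linalg.inv(f["mtx"])@np.array([u,v,1.]); return C,d
def atz(f,u,v,z):
    C,d=ray(f,u,v); return C+d*(z-C[2])/d[2]
def depth(f,u,v):
    C,d=ray(f,u,v); return C+d*float(f["range_z"][int(v),int(u)])
def proj(f,P):
    return cv2.projectPoints(np.array(P,float).reshape(-1,3),f["rvec"],f["tvec"],f["mtx"],None)[0].reshape(-1,2)
def crop(f,n,x0,y0,w,h,k):
    im=cv2.resize(f["image"][y0:y0+h,x0:x0+w,::-1],None,fx=k,fy=k,interpolation=cv2.INTER_CUBIC); cv2.imwrite(f"pics/{n}.png",im)
E
python3 - <<'E'
from h import *
f=load("a_top"); crop(f,"b_top",230,165,125,140,4.2)
crop(load("a_scene"),"b_scene",200,190,160,170,3.5)
for u,v in [(260,293),(338,285),(300,260),(288,208),(292,182)]:
    print(u,v,depth(f,u,v).round(1),atz(f,u,v,8).round(1))
E
```

```text
260 293 [483.7  89.7   9.7] [483.9  89.9   8. ]
338 285 [487.6 -76.9  -2. ] [486.4 -76.6   8. ]
300 260 [542.8  -1.3  32.8] [ 5.474e+02 -1.000e-01  8.000e+00]
288 208 [628.3   9.4 129.7] [665.9  17.4   8. ]
292 182 [668.3  -3.8 162.2] [725.2   4.3   8. ]
```

View pics/b_top.png

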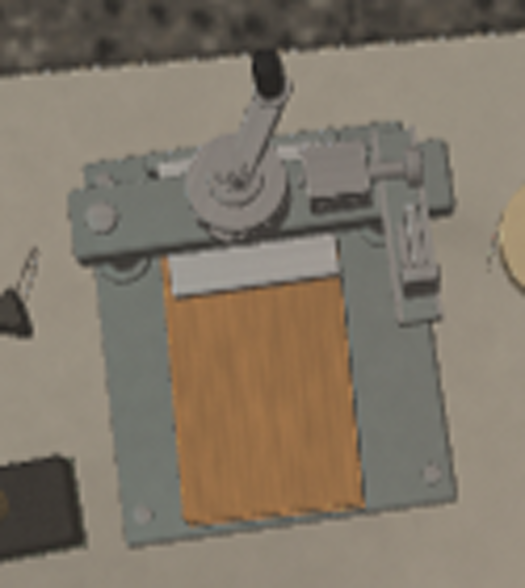

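View pics/b_scene.png

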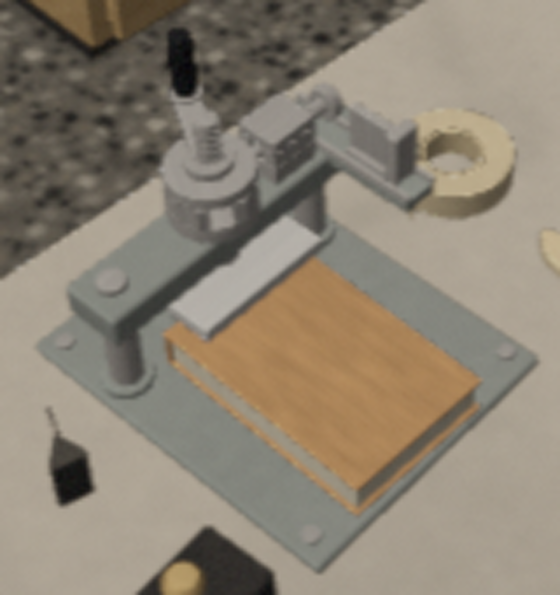

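```bash
cat > fit.py <<'E'
from h import *
from scipy.optimize import least_squares
T=load("a_top");S=load("a_scene")
def W(p,P):
    x,y,a=p;c,s=np.cos(a),np.sin(a);P=np.atleast_2d(np.array(P,float))
    return np.c_[x+c*P[:,0]-s*P[:,1],y+s*P[:,0]+c*P[:,1],P[:,2]]
def fit():
    t=[((-150,85,8),(128,543)),((-150,-85,8),(456,496)),((0,0,114),(237,183))]
    s=[((-150,85,8),(320,568)),((-150,-85,8),(537,358)),((55,85,8),(40,346))]
    def r(p):
        o=[]
        for P,(u,v) in t:o.append(proj(T,W(p,P))[0]-[230+u/4.2,165+v/4.2])
        for P,(u,v) in s:o.append(proj(S,W(p,P))[0]-[200+u/3.5,190+v/3.5])
        return np.ravel(o)
    q=least_squares(r,[628,9,0.15]);print(q.x,q.fun.round(1));return q.x
E
python3 - <<'E'
from fit import *
p=fit()
def box(x0,x1,y0,y1,z0,z1):
    c=[(x,y,z) for z in(z0,z1) for x,y in((x0,y0),(x1,y0),(x1,y1),(x0,y1))]
    e=[(0,1),(1,2),(2,3),(3,0),(4,5),(5,6),(6,7),(7,4),(0,4),(1,5),(2,6),(3,7)]
    return [(c[a],c[b]) for a,b in e]
L=box(-150,55,-85,85,8,8)+box(-18,18,-102,84,82,82)+box(-13,13,-62,-32,82,112)+box(-72,24,-88,-66,88,88)
for f,n,o,k in((T,"c_top",(230,165,125,140),4.2),(S,"c_scene",(200,190,160,170),3.5)):
    im=cv2.resize(f["image"][o[1]:o[1]+o[3],o[0]:o[0]+o[2],::-1],None,fx=k,fy=k,interpolation=cv2.INTER_CUBIC)
    for a,b in L:
        q=((proj(f,W(p,[a,b]))-[o[0],o[1]]+.5)*k).astype(int)
        cv2.line(im,q[0].tolist(),q[1].tolist(),(0,0,255),1)
    cv2.imwrite(f"pics/{n}.png",im)
E
```

```text
[6.32808092e+02 1.41791184e+01 5.64282329e-02] [-0.6  1.4  0.6  1.1 -0.3 -0.2 -0.2 -0.1  1.2 -1.2 -2.1 -1.3]
```

View pics/c_top.png

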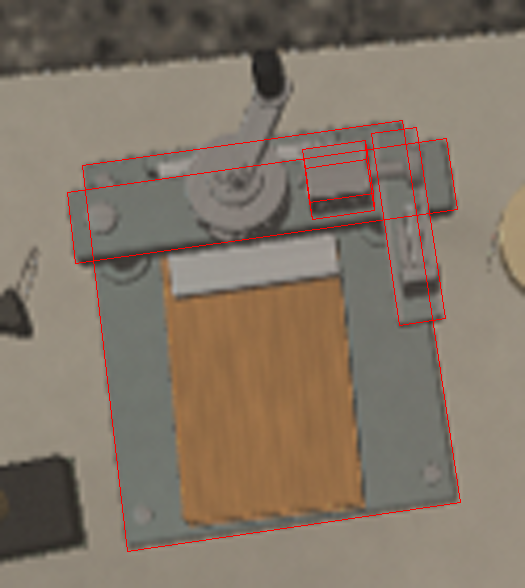

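View pics/c_scene.png

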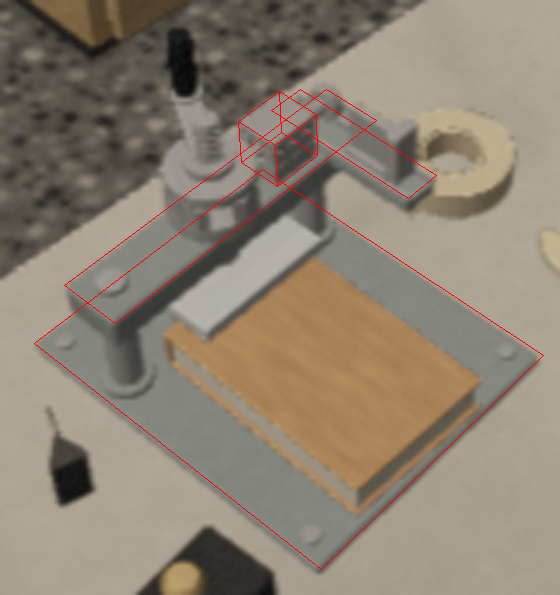

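```bash
cat >> h.py <<'E'
P0=np.array([632.8,14.2]);YAW=0.0564
def w(x,y,z):
    c,s=np.cos(YAW),np.sin(YAW); return np.array([P0[0]+c*x-s*y,P0[1]+s*x+c*y,z])
def Rt(th):  # tool down, tool x at press-frame angle th (deg)
    a=np.radians(th)+YAW; c,s=np.cos(a),np.sin(a)
    return np.array([[c,s,0],[s,-c,0],[0,0,-1.]])
E
python3 - <<'E'
from h import *
from plant import arm,solve_ik
for th in range(-180,181,30):
    q=solve_ik(w(0,-45,301),Rt(th)); print(th,None if q is None else np.round(q,1))
for n,a in dict(book=(-140,0,187,0),book180=(-140,0,187,180),hf=(45,0,301,90),pin=(0,-110,265,0),pin90=(0,-110,265,90),thumb=(-85,-79,265,0),view=(-70,0,400,0)).items():
    q=solve_ik(w(*a[:3]),Rt(a[3])); print(n,None if q is None else np.round(q,1))
E
```

```text
-180 [-2.8 32.5 12.8 70.3  0.  -6. ]
-150 [ -2.8  32.5  12.8  70.3   0.  -36. ]
-120 [ -2.8  32.5  12.8  70.3   0.  -66. ]
-90 [ -2.8  32.5  12.8  70.3   0.  -96. ]
-60 [  -2.8   32.5   12.8   70.3    0.  -126. ]
-30 [  -2.8   32.5   12.8   70.3    0.  -156. ]
0 [ -2.8  32.5  12.8  70.3   0.  174. ]
30 [ -2.8  32.5  12.8  70.3   0.  144. ]
60 [ -2.8  32.5  12.8  70.3   0.  114. ]
90 [-2.8 32.5 12.8 70.3  0.  84. ]
120 [-2.8 32.5 12.8 70.3  0.  54. ]
150 [-2.8 32.5 12.8 70.3  0.  24. ]
180 [-2.8 32.5 12.8 70.3  0.  -6. ]
book [  0.7  25.  -19.6  45.4   0.  177.5]
book180 [  0.7  25.  -19.6  45.4   0.   -2.5]
hf [ 1.4 37.4 21.4 74.   0.  88.2]
pin [ -8.5  35.1  11.7  66.6   0.  168.3]
pin90 [-8.5 35.1 11.7 66.6  0.  78.3]
thumb [ -7.2  25.7  -4.3  60.    0.  169.6]
view [  1.   21.1   9.7  78.6   0.  177.8]
```

Run:
```python
from h import *
from plant import arm,eyes
arm.move_pose(w(-60,0,430),Rt(0))
f=eyes.grab_frame("wrist"); np.savez("pics/d_wrist.npz",**f); cv2.imwrite("pics/d_wrist.png",f["image"][:,:,::-1])
print(arm.state()["time"])
```

```text
2.2667
```

View pics/d_wrist.png

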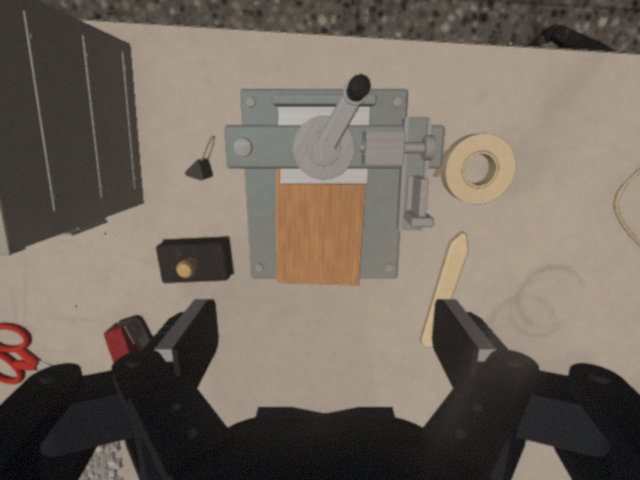

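```bash
cat > ov.py <<'E'
from h import *
def box(x0,x1,y0,y1,z0,z1):
    c=[(x,y,z) for z in(z0,z1) for x,y in((x0,y0),(x1,y0),(x1,y1),(x0,y1))]
    e=[(0,1),(1,2),(2,3),(3,0),(4,5),(5,6),(6,7),(7,4),(0,4),(1,5),(2,6),(3,7)]
    return [(c[a],c[b]) for a,b in e]
L=box(-150,55,-85,85,8,8)+box(-18,18,-102,84,82,82)+box(-13,13,-62,-32,112,112)+box(-72,24,-88,-66,88,88)
def overlay(f,n,o,k,L=L):
    im=cv2.resize(f["image"][o[1]:o[1]+o[3],o[0]:o[0]+o[2],::-1],None,fx=k,fy=k,interpolation=cv2.INTER_CUBIC)
    cv2.imwrite(f"pics/{n}_raw.png",im.copy())
    for a,b in L:
        q=((proj(f,[w(*a),w(*b)])-[o[0],o[1]]+.5)*k).astype(int)
        cv2.line(im,q[0].tolist(),q[1].tolist(),(0,0,255),1)
    for t in np.arange(0,6.3,.05):
        q=((proj(f,[w(24*np.cos(t),24*np.sin(t),114)])-[o[0],o[1]]+.5)*k).astype(int)[0]; cv2.circle(im,q.tolist(),1,(0,255,0),-1)
    cv2.imwrite(f"pics/{n}.png",im)
def topress(X):
    c,s=np.cos(YAW),np.sin(YAW);d=np.array(X)[:2]-P0;return np.array([c*d[0]+s*d[1],-s*d[0]+c*d[1]])
E
python3 - <<'E'
from ov import *
f=load("d_wrist"); overlay(f,"e",(210,60,250,235),2.5)
E
```

```text
(no output)
```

View pics/e.png

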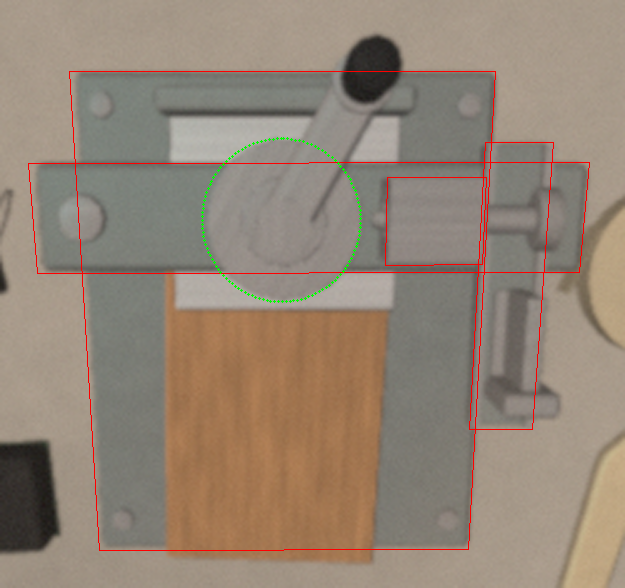

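Run:
```python
from ov import *
f=load("d_wrist")
def q(u,v,z): return topress(atz(f,210+u/2.5-.5+.2,60+v/2.5-.3,z)).round(1)
h=q(377,62,163); b=q(365,86,124);print(h,np.hypot(*h),np.arctan2(*h),b,np.hypot(*b),np.arctan2(*b))
print("nut",q(281,220,114),"book",q(167,556,32),q(373,562,32),q(166,310,32),q(386,310,32),"pinhead",q(553,219,99),"thumb",q(497,387,104),q(520,413,118),q(557,413,118))
T=load("a_top"); h=topress(atz(T,230+268/4.2,165+62/4.2,163)); print(h,np.hypot(*h),np.arctan2(*h))
```

```text
[ 38.6 -23.5] 45.190817651376925 2.1176673504584493 [ 37.3 -23.9] 44.30011286667337 2.140641877720543
nut [ 0.5 -0. ] book [-143.1   50.5] [-146.1  -38.9] [-36.9  46.8] [-37.  -41.5] pinhead [  0.2 -86.7] thumb [-53.4 -71.1] [-58.8 -75.6] [-58.8 -87.3]
[ 38.03455959 -23.93038458] 44.936522220221114 2.1323920794103572
```

Run:
```python
from h import *
from ov import topress
from plant import arm,eyes,grip
grip(0.6)
arm.move_pose(w(-170,5,270),Rt(180))
arm.move_l(w(-170,5,187),speed=120)
r=arm.move_l(w(-135,5,187),speed=60,stop_force=15);print(r,arm.state()["ft_force"])
if not r:
    r=arm.move_l(w(-107,5,187),speed=30,stop_force=10)
s=arm.state();print(r,topress(s["tcp_pos"]),s["tcp_pos"][2],s["ft_force"],s["gripper_width"],s["time"])
arm.dwell(.1)
f=eyes.grab_frame("top"); np.savez("pics/f_top.npz",**f);cv2.imwrite("pics/f_top.png",f["image"][140:340,180:400,::-1].repeat(3,0).repeat(3,1))
```

```text
False [ 0.38104326  0.31867224 -0.11771496]
True [-110.11798697    5.08063602] 186.10314400316162 [ 0.64466496  0.04452017 -0.09949348] 0.6009712669844528 7.75
```

View pics/f_top.png

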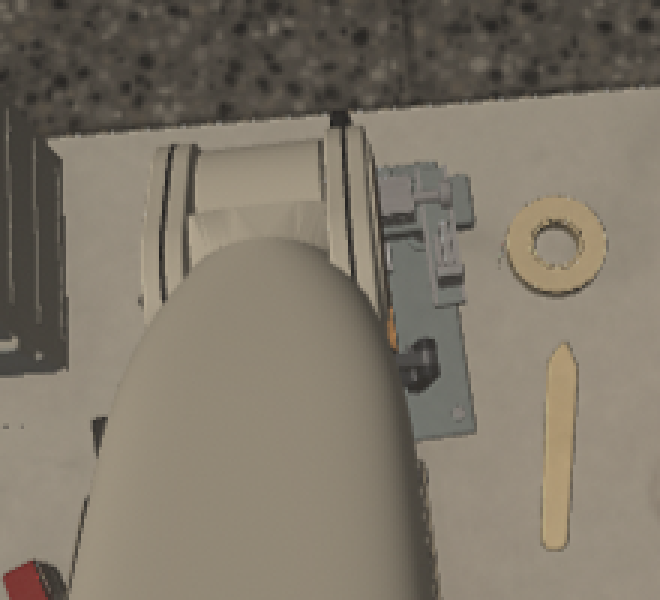

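Run:
```python
from h import *
from ov import *
from plant import arm,eyes,grip
arm.move_l(w(-135,5,187),speed=120)
arm.move_l(w(-110,5,400),speed=250)
f=eyes.grab_frame("wrist"); np.savez("pics/g.npz",**f);overlay(f,"g",(160,60,320,240),2.5)
print(arm.state()["time"])
```

```text
9.3083
```

View pics/g.png

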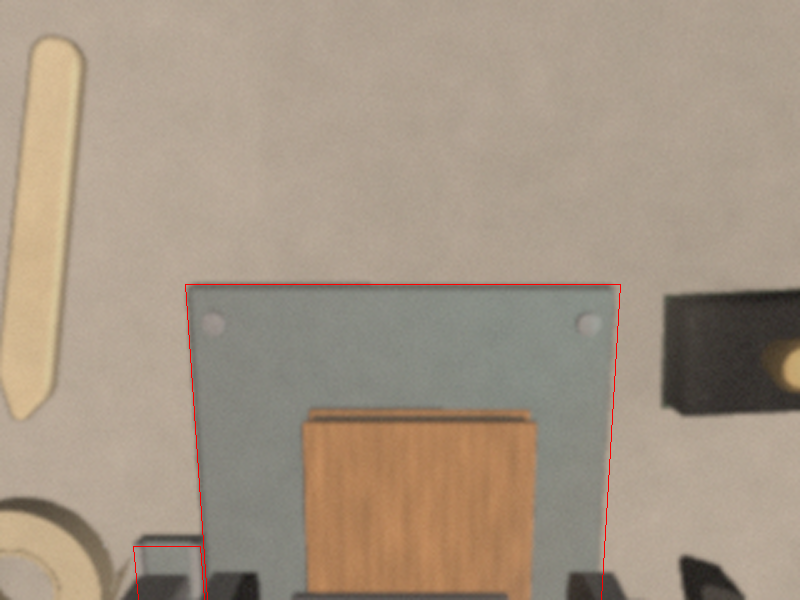

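Run:
```python
from ov import *
f=load("g")
def q(u,v,z): return topress(atz(f,160+u/2.5-.3,60+v/2.5-.3,z)).round(1)
print("top edge",q(303,421,32),q(536,422,32),"bottom",q(310,409,9.5),q(530,409,9.5),"bed",q(187,285,8),q(619,285,8))
```

```text
top edge [-100.9  -37.7] [-100.5   50.8] bottom [-100.5  -37.5] [-100.4   51.3] bed [-149.8  -84.3] [-149.7   84.6]
```

```bash
cat > crank.py <<'E'
from h import *
from ov import topress
Z=301; A0=2.12; A1=4*np.pi
def pose(a,flip,z=Z):
    p=w(45*np.sin(a),45*np.cos(a),z); th=90-np.degrees(a)+180*flip
    return p,Rt(th)
E
python3 - <<'E'
from crank import *
from plant import *
ends=np.linspace(A0,A1,4)
for a in ends:
    for fl in(0,1):
        for z in (Z,360):
            q=solve_ik(*pose(a,fl,z)); print(round(a,2),fl,z,None if q is None else np.round(q,0))
E
```

```text
2.12 0 301 [  -1.   37.   20.   73.    0. -152.]
2.12 0 360 [  -1.   35.   26.   81.    0. -152.]
2.12 1 301 [-1. 37. 20. 73.  0. 28.]
2.12 1 360 [-1. 35. 26. 81.  0. 28.]
5.6 0 301 [ 5. 29.  7. 68.  0. 52.]
5.6 0 360 [ 5. 27. 13. 76.  0. 52.]
5.6 1 301 [   5.   29.    7.   68.    0. -128.]
5.6 1 360 [   5.   27.   13.   76.    0. -128.]
9.08 0 301 [  -2.   34.   16.   72.    0. -115.]
9.08 0 360 [  -2.   32.   22.   79.    0. -115.]
9.08 1 301 [-2. 34. 16. 72.  0. 65.]
9.08 1 360 [-2. 32. 22. 79.  0. 65.]
12.57 0 301 [ 5. 32. 12. 70.  0. 92.]
12.57 0 360 [ 5. 30. 18. 78.  0. 92.]
12.57 1 301 [  5.  32.  12.  70.   0. -88.]
12.57 1 360 [  5.  30.  18.  78.   0. -88.]
```

```bash
cat > stroke.py <<'E'
from crank import *
from plant import arm,grip,eyes
def stroke(a,b,fl):
    grip(0.45)
    arm.move_pose(*pose(a,fl,365))
    r=arm.move_l(pose(a,fl)[0],speed=120,stop_force=8)
    print("down",r,arm.state()["tcp_pos"][2])
    if r: return
    grip(0.22); fm=0
    n=int(np.ceil((b-a)/np.radians(26)))
    for t in np.linspace(a,b,n+1)[1:]:
        p,R=pose(t,fl)
        if arm.move_l(p,speed=55,frame=R,stop_force=35): print("STOP",t,arm.state()["ft_force"]);break
        fm=max(fm,np.linalg.norm(arm.state()["ft_force"]))
    print("fmax",fm,arm.state()["gripper_width"],"t",arm.state()["time"])
def lift():
    grip(0.45); s=arm.state()["tcp_pos"]; arm.move_l([s[0],s[1],365],speed=150)
E
python3 - <<'E'
from stroke import *
e=np.linspace(A0,A1,4)
stroke(e[0],e[1],0)
f=eyes.grab_frame("scene");np.savez("pics/i.npz",**f);crop(f,"i",150,140,230,220,3)
E
```

```text
down False 301.6694747803189
fmax 1.2850052502049225 0.2230967557579758 t 17.5083
```

View pics/i.png

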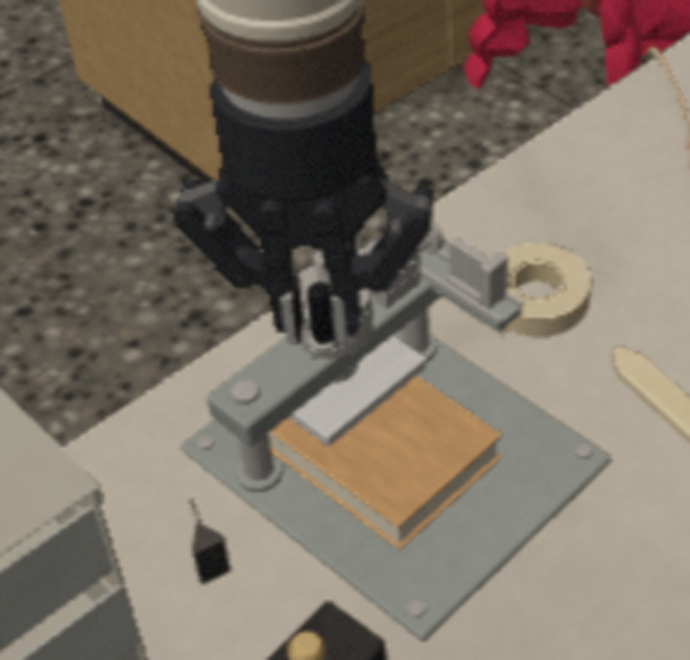

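The handle (crop 320,310) sits between the pads and has come round to the near-left side. I'll go on with strokes 2 and 3.

Run:
```python
from stroke import *
e=np.linspace(A0,A1,4)
lift(); stroke(e[1]-.04,e[2],1)
lift(); stroke(e[2]-.04,e[3],0)
s=arm.state();print(s["ft_force"])
grip(0.0,20); s=arm.state();print(s["ft_force"],s["gripper_width"],topress(s["tcp_pos"]))
lift()
arm.move_pose(w(-60,0,430),Rt(0))
f=eyes.grab_frame("wrist"); np.savez("pics/j.npz",**f)
from ov import overlay; overlay(f,"j",(210,60,250,235),2.5)
print(arm.state()["time"])
```

```text
down False 301.54371936908956
fmax 1.3734674622031617 0.22283881640607162 t 27.1
down False 301.5750627311468
fmax 0.9061221257195061 0.22150608018447818 t 36.6417
[ 0.08902602 -0.71721583 -0.53662461]
[-1.29029808  0.9409878   0.09327336] 0.15613139810269624 [-0.29328233 45.01279875]
39.1917
```

View pics/j_raw.png

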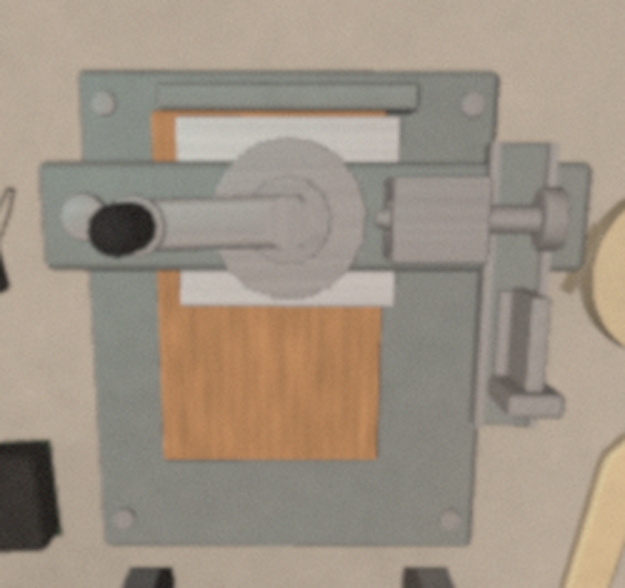

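Run:
```python
from ov import *
f=load("j")
def q(u,v,z): return topress(atz(f,210+u/2.5-.3,60+v/2.5-.3,z)).round(1)
for n,a in dict(top=(115,230,163),base=(138,227,124),nut=(288,219,114),g1=(392,220,112),g2=(488,220,112),head=(553,219,99),beamL=(42,215,82),beamR=(589,215,82),spine=(250,111,32),front=(270,460,32)).items(): print(n,q(*a))
```

```text
top [-0.7 42.4]
base [-1.5 42.8]
nut [ 0.5 -1. ]
g1 [  0.2 -32.7]
g2 [  0.2 -61.9]
head [  0.1 -85.3]
beamL [ 0.8 81.6]
beamR [   0.9 -102.1]
spine [37.5 13.3]
front [-100.     6.5]
```

Run:
```python
from ov import *
f=load("j");crop(f,"k",235,115,110,70,7)
```

```text
(no output)
```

View pics/k.png

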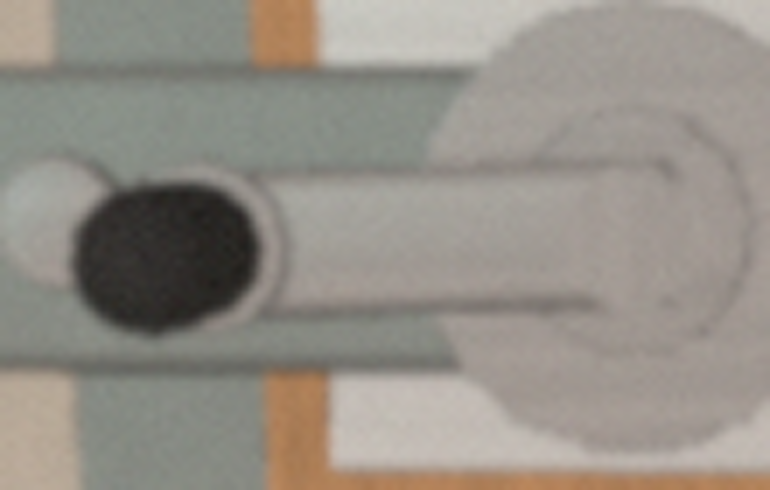

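Run:
```python
from h import *
from ov import *
from plant import *
grip(0.0,20)
arm.move_pose(w(0,-125,330),Rt(-90))
arm.move_l(w(0,-122,267),speed=120)
r=arm.move_l(w(0,-74,267),speed=30,stop_force=12)
s=arm.state();print(r,topress(s["tcp_pos"]),s["tcp_pos"][2],s["ft_force"],s["time"])
arm.move_l(w(0,-125,267),speed=120)
f=eyes.grab_frame("wrist");np.savez("pics/l.npz",**f);cv2.imwrite("pics/l.png",f["image"][:,:,::-1])
f=eyes.grab_frame("scene");crop(f,"m",230,190,130,110,5)
```

```text
True [ -0.08588822 -79.46152076] 266.8243820279675 [ 0.37004633 -0.54687468  0.76266608] 45.7167
```

View pics/m.png

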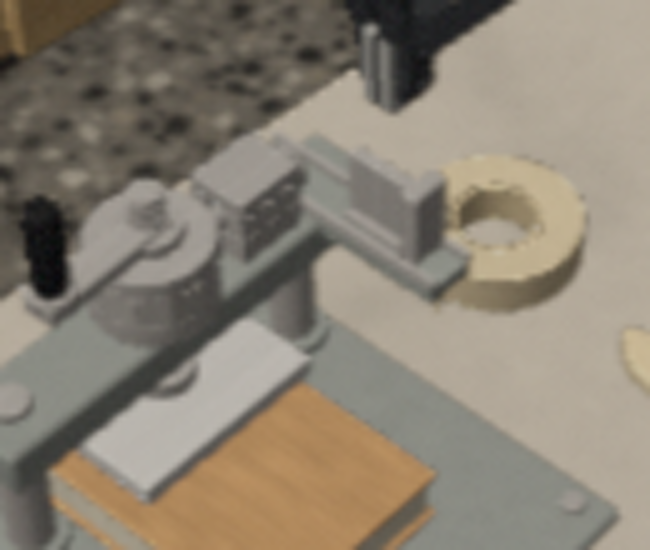

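Run:
```python
from h import *
from ov import *
from plant import *
arm.move_l(w(0,-125,320),speed=150)
arm.move_pose(w(-98,-80,320),Rt(180))
arm.move_l(w(-96,-80,268),speed=120)
r=arm.move_l(w(-22,-80,268),speed=35,stop_force=12)
s=arm.state();print(r,topress(s["tcp_pos"]),s["ft_force"],s["time"])
arm.move_l(w(-60,-80,268),speed=150)
arm.move_l(w(-70,-80,400),speed=200)
arm.move_pose(w(-60,0,430),Rt(0))
f=eyes.grab_frame("wrist");np.savez("pics/n.npz",**f);overlay(f,"n",(210,60,250,235),2.5)
f=eyes.grab_frame("wrist");crop(f,"o",355,105,85,75,8)
print(arm.state()["time"])
```

```text
True [-29.52400128 -80.00214731] [ 6.84945380e-04 -7.75742950e-01 -6.27092249e-01] 50.575
54.5917
```

View pics/n_raw.png

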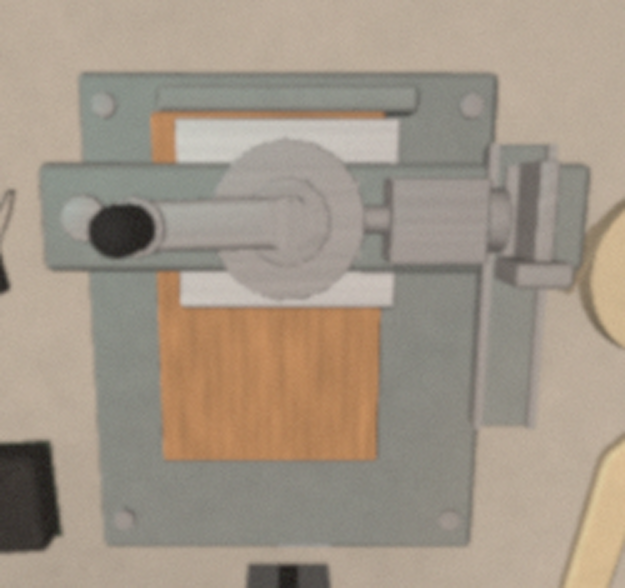

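View pics/o.png

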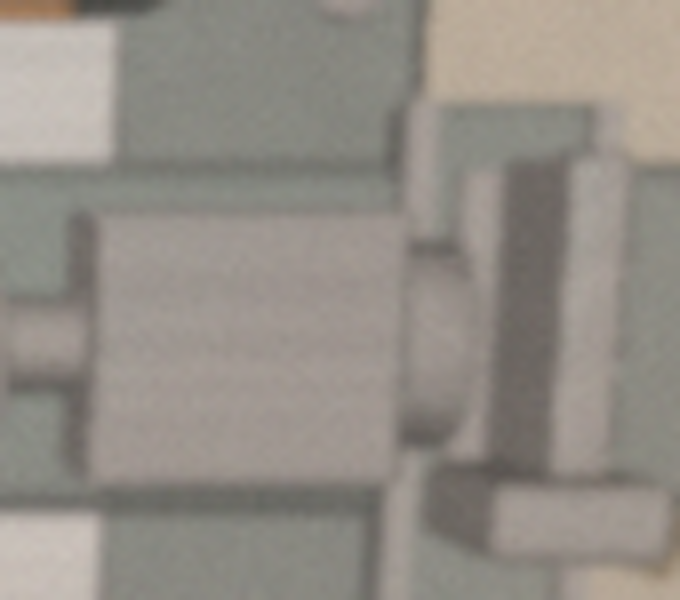

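The picture shows three things:
- The pin's shank runs into the nut (crop 375,220) and its head is against the guide (498,220).
- The keeper gate spans the head (525,165 to 285).
- The book and the loose items haven't moved.

I'm handing the job in.

Run:
```python
from plant import *
print(sign_off()); print(arm.state()["time"])
```

```text
the job is handed in; nothing more can be done
None
the job is handed in; nothing more can be done
```

The job is done and handed in, at about 55 s on the robot's clock. I pushed the notebook in, wound the crank, drove the pin home and slid the keeper across, in that order. `sign_off` gave no verdict.

What the last checks showed:
- **Notebook:** the spine measured at press x about 37.5 (38 is home), and the front edge was square to within about 0.3°. It sits about 6.5 mm to the left of centre, because I did not correct its sideways position.
- **Crank:** I wound it in three strokes from about 2.12 rad to the locking position. By the camera it stands about 0.03 rad short of 12.57, well inside the 0.15 the pin needs. I did not measure the plate's contact with the cover directly.
- **Pin:** it stopped on contact with the head against the guide, and the shank can be seen running into the nut.
- **Keeper:** it stopped on contact with the thumb's push face at about x -20, which is fully across, and the gate stands behind the pin's head.
- **Disagreements:** contact positions in the pushes ran about 1.5 to 3 mm past what I expected from the 22 mm pad width. I put that down to calibration and the pads' effective width.
- **Loose things:** the paper weight, tape roll, bone folder and bulldog clip showed no movement in the pictures. I did not measure their positions.

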